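# Fetch the drill battery from behind the finish tins

## Robot

A 6-joint arm with a two-finger parallel gripper is mounted at the origin on the work surface. World frame = base frame: x ahead of the robot, y to its left, z up, the work surface at z = 0. Lengths are in m, angles in rad, forces in N, time in s.
With the tool pointing down it reaches from about 0.35 to 0.975 m from the base axis. Payload 4.9 kg.
Tool frame: the origin (TCP) lies between the finger pads; the fingertips stand 14 mm ahead of it and the grasp point (between the pads) lies 5 mm behind it (manip.tcp_to_tips is the distance from the TCP to the fingertips, in m); z points along the fingers, y is the line along which they close (so a half turn about z gives the same grasp; the last joint's range is limited). The gripper opens to 85 mm and grips with 20 to 120 N. Pads are 22 mm wide; open, the fingers measure 114 mm over their backs; the gripper's body (76 mm by 85 mm) begins 54 mm behind the grasp point. The pads swing forward as they close: fully open they stand 13 mm farther back than shut.
Start: joints at [-1.273, 0.053, 1.613, -0, 1.476, -0.119], TCP at [0.253, -0.571, 0.245] pointing down, gripper open.
Joint ranges: [-3.01, 3.01], [-1.01, 2.22], [0.06, 2.58], [-1.02, 4.17], [0.09, 2.62], [-3.14, 3.14]. Speed limits (rad/s): [2.57, 2.57, 3.14, 3.14, 3.14, 3.14].

## Interface

Orientations are given as a unit quaternion [w, x, y, z].
In Python, from plant import manip gives the robot as it stands.
- The arm moves only by the tool servo_tool, never from a script. Its argument "moves" is a list that holds one entry, the list of rows, each a list of 7 numbers: the shift along the tool's x, y, z in mm, then the turn, a rotation vector about the tool's x, y, z in degrees, then the finger opening in mm, from 0 to 85.4. In form: [[[x, y, z, ax, ay, az, fingers], ...]]. A call has 1 to 12 rows; each row shifts and turns the commanded pose from where the row before left it, along the tool's axes as they then stand; what a row does not reach is not made up. A row lasts 1/8 s, in which the tool goes at most 62.5 mm and 10.7 degrees, less where a joint would pass 70% of its speed; a pose out of reach is approached as far as the arm can. A call with a gripper value outside its range is refused whole. The fingers move at their own pace and stop on an object; the grip force is fixed at half the most. Time passes only in rows, so rows that do not move let the fingers close. It gives the time, the measured TCP pose, the force, the opening and the grip force at its end, in the units of the state.
- manip.state(): the state, without advancing time (a new reading comes with each control period).
- manip.grab_frame(name): name is "side" or "top" or "wrist"; returns a dict with "image" (400x640x3 uint8, blue, green, red), "mtx" (3x3 intrinsics, pixels), "dist_coeffs" ([k1, k2, p1, p2, k3] as OpenCV has them; the pictures are not rectified), "eye" and "rotation" of the camera in the world. Camera axes: x right, y down, z forward; pixel columns grow to the right and rows downward; lengths in m; the calibration is good to about 2 mm. A picture is of the moment at which its call begins. There is no depth.
- manip.job_done(): hands the job in; it is judged then, once.
The state is a dict: "time": time; "joint_pos": joint angles; "joint_vel": joint speeds; "joint_efforts": joint torques, N m; "tool_pos": TCP position; "tool_rot": TCP orientation; "contact_force": force on the tool from outside, world axes, zero at the start; "ft_torque": the same for the moment, N m; "gripper_width": opening from 0.0 (shut) to 1.0 (fully open); "grasp_force": force on a finger pad.
Only numpy, scipy, OpenCV 4.12 (cv2) and the standard library are available. Lean on these libraries where they do the work, as an engineer would, in place of code of your own. Each camera call takes 0.05 s, during which the arm holds its last target. There are 200 camera calls.

## Task

The charged drill battery sits on its charger behind and between the red tin, the blue tin and the green-lidded jar. First clear all three containers off to the grey parking mat, then take the battery off the charger and lower it flat into the empty yellow-walled pocket of the drill case, and only then put each container back centred on the coaster of its own colour. Keep everything upright, don't drop the battery into the case, and let go of everything at the end.

Things in the scene. Friction and masses are not known exactly. Their poses are not given: they have to be found in the camera images.
- red_tin: round steel tin of finish with red band and red lid, upright, 58 mm diameter, 110 mm high, about 0.3 kg (0.2 to 0.4). Origin: centre of its underside; z up along its axis
- blue_tin: round steel tin with blue band and blue lid, upright, 60 mm diameter, 100 mm high, about 0.3 kg. Origin: centre of its underside; z up along its axis
- green_jar: round white plastic jar with green lid and green band, upright, 56 mm diameter, 118 mm high, straight-sided, about 0.28 kg. Origin: centre of its underside; z up along its axis
- battery: black drill battery with orange stripes, on the charger: a block 88 mm long (its x), 52 mm wide (its y), 50 mm high, about 0.4 kg. Origin: centre of its underside; z up. Lifts straight off; grip it across its width. Until they are cleared, the containers left and right of it leave only about 12 mm beside it, too little for fingers
- charger: black charger, 112 (x) by 62 (y) by 22 mm high, fixed on a plywood board 270 x 260 mm, 12 mm thick, whose far edge (95 mm beyond the charger's centre) has a rail 42 mm high above the bench. Origin: centre of its underside, 12 mm above the bench; z up. The battery rests on its top (z = 22 mm), parallel to its x, between two 6 mm high yellow end lips
- red_coaster: coaster of the red tin: flat red plastic disc, 72 mm across, 3 mm thick, fixed on the plywood board, under the red tin at the start with its rim showing. Origin: centre of its underside, 12 mm above the bench; z up. One coaster lies in front (robot side) of the charger, 94 mm from its centre, the others 69 mm left and right of it; which colour is where varies
- blue_coaster: coaster of the blue tin: flat blue plastic disc, 72 mm across, 3 mm thick, fixed on the plywood board, under the blue tin at the start with its rim showing. Origin: centre of its underside, 12 mm above the bench; z up. One coaster lies in front (robot side) of the charger, 94 mm from its centre, the others 69 mm left and right of it; which colour is where varies
- green_coaster: coaster of the green-lidded jar: flat green plastic disc, 72 mm across, 3 mm thick, fixed on the plywood board, under the green-lidded jar at the start with its rim showing. Origin: centre of its underside, 12 mm above the bench; z up. One coaster lies in front (robot side) of the charger, 94 mm from its centre, the others 69 mm left and right of it; which colour is where varies
- mat: grey rubber-edged parking mat, empty at the start, fixed on the bench, 290 mm (x) by 130 mm (y), 3 mm thick, to the left or the right of the board: room for three containers in a row along its x. Origin: centre of its underside; z up
- case: open grey drill case tray, fixed, on the other side of the board from the mat. Origin: centre, on the underside, of its empty battery pocket with yellow walls: inside 108 (x) by 72 mm (y), walls 5 mm thick, tops at z = 14 mm, floor at z = 4 mm. z up. Tray from x = -80 to +305 mm, y = +-95 mm, edge 18 mm high; a yellow drill lies in it beyond x = +110 mm, up to 66 mm high

How it is judged:
On the way, in this order (a step that is already met when the one before it is completed fails the run):
1. the red tin, the blue tin and the green jar all stand released on the parking mat, the battery still on the charger (x of red_tin in the frame of mat between -0.145 and 0.145 m and y of red_tin in the frame of mat between -0.065 and 0.065 m and z of each of red_tin, blue_tin, green_jar in the frame of mat below 0.008 m and angle between each of red_tin, blue_tin, green_jar's own z axis and vertical below 0.1 rad and linear speed of each of red_tin, blue_tin, green_jar below 0.02 m/s and contact force between each of red_tin, blue_tin, green_jar and the fingers below 0.1 N and x of blue_tin in the frame of mat between -0.145 and 0.145 m and y of blue_tin in the frame of mat between -0.065 and 0.065 m and x of green_jar in the frame of mat between -0.145 and 0.145 m and y of green_jar in the frame of mat between -0.065 and 0.065 m and horizontal distance between battery and charger below 0.02 m and z of battery in the frame of charger below 0.03 m), for 0.2 s.
2. the battery lies flat and released in the pocket of the drill case, the three containers still on the mat (x of battery in the frame of case between -0.015 and 0.015 m and y of battery in the frame of case between -0.012 and 0.012 m and z of battery in the frame of case below 0.008 m and angle between each of battery, red_tin, blue_tin, green_jar's own z axis and vertical below 0.1 rad and angle between the x axis of battery and the x axis of case, either way round below 0.3 rad and linear speed of each of battery, red_tin, blue_tin, green_jar below 0.02 m/s and contact force between each of battery, red_tin, blue_tin, green_jar and the fingers below 0.1 N and x of red_tin in the frame of mat between -0.145 and 0.145 m and y of red_tin in the frame of mat between -0.065 and 0.065 m and z of each of red_tin, blue_tin, green_jar in the frame of mat below 0.008 m and x of blue_tin in the frame of mat between -0.145 and 0.145 m and y of blue_tin in the frame of mat between -0.065 and 0.065 m and x of green_jar in the frame of mat between -0.145 and 0.145 m and y of green_jar in the frame of mat between -0.065 and 0.065 m), for 0.2 s.
3. each container stands released on the coaster of its own colour, the battery still in the pocket (x of battery in the frame of case between -0.015 and 0.015 m and y of battery in the frame of case between -0.012 and 0.012 m and z of battery in the frame of case below 0.008 m and angle between each of battery, red_tin, blue_tin, green_jar's own z axis and vertical below 0.1 rad and angle between the x axis of battery and the x axis of case, either way round below 0.3 rad and linear speed of each of battery, red_tin, blue_tin, green_jar below 0.02 m/s and contact force between each of battery, red_tin, blue_tin, green_jar and the fingers below 0.1 N and horizontal distance between red_tin and red_coaster below 0.012 m and z of red_tin in the frame of red_coaster between 0 and 0.008 m and horizontal distance between blue_tin and blue_coaster below 0.012 m and z of blue_tin in the frame of blue_coaster between 0 and 0.008 m and horizontal distance between green_jar and green_coaster below 0.012 m and z of green_jar in the frame of green_coaster between 0 and 0.008 m), for 0.2 s.
At the end, for the whole second after the job is handed in: Each container stands upright, at rest and released on the coaster of its own colour, centres within 12 mm; the battery lies flat, at rest and released on the pocket floor of the case, within 15 mm along and 12 mm across of its centre, long sides parallel within 0.3 rad (all of step 3); the robot touches nothing.
It fails at once if a container or the battery is tipped by more than 0.6 rad (angle between any of red_tin, blue_tin, green_jar, battery's own z axis and vertical above 0.6 rad).
It fails at once if the battery is dropped or rammed into the case (more than 90 N) (contact force between battery and case above 90 N).
It also fails if it takes over 144 s, if anything falls off the work surface, if the arm or the gripper's body presses on something with over 40 N, if the wrist force passes 120 N, or if a joint passes its speed limit or range.

## Working session

There is one attempt and no reset: what is moved stays moved. The work goes in short steps, Python scripts to look and compute and a tool call to move; the robot and the scene stay as the last step left them, time stands still between calls to the robot, and variables do not carry over. Pictures are saved under pics/ and viewed, at most 14 in all, crops included, and the job is handed in when it is done.

Besides the shell and the picture viewer there is one more tool, called after "Request:" as name(argument=value, ...) on one line, values as JSON. servo_tool: Moves the arm, as the interface text tells. Its arguments: {"type":"object","properties":{"moves":{"type":"array"}},"required":["moves"]}

```bash
ls; mkdir -p pics; python3 - <<'E'
from plant import manip
import cv2
s=manip.state();print(s)
for n in("top","side"):
    f=manip.grab_frame(n);cv2.imwrite(f"pics/{n}0.png",f["image"]);print(n,f["mtx"],f["dist_coeffs"],f["eye"],f["rotation"])
E
```

```text
pics
{'time': 0.0, 'joint_pos': array([-1.27302157e+00,  5.33543134e-02,  1.61429126e+00, -5.00040946e-06,
        1.47598083e+00, -1.18987749e-01]), 'joint_vel': array([-2.48723550e-05,  1.81280875e-03,  2.15967505e-04,  2.10146198e-03,
       -2.90329515e-04, -4.17992540e-04]), 'joint_efforts': array([-4.65578760e-04, -3.93676114e+01, -3.70180929e+01, -1.35997811e-04,
        6.89328153e-03, -3.55984191e-06]), 'tool_pos': array([ 0.25283367, -0.57093341,  0.2440662 ]), 'tool_rot': array([-1.01259342e-03,  9.78366521e-01,  2.06876571e-01, -9.32598769e-05]), 'contact_force': array([-0.00634294, -0.15789526, -0.31347092]), 'ft_torque': array([ 0.0466601 ,  0.01509016, -0.01281062]), 'grasp_force': 0.0, 'gripper_width': 0.9993640003607012}
top [[471.40806262   0.         317.02303281]
 [  0.         471.40806262 198.5087066 ]
 [  0.           0.           1.        ]] [-0.04716553  0.          0.          0.          0.        ] [ 3.86833438e-01 -7.61391989e-04  9.91715537e-01] [-0.06431062  0.71010905 -0.69779809  0.06846245]
side [[367.3806425    0.         320.87070975]
 [  0.         367.3806425  199.80031456]
 [  0.           0.           1.        ]] [-0.00213921  0.          0.          0.          0.        ] [0.36982191 0.53083935 0.69773549] [ 0.06479872 -0.1534667   0.92761675 -0.33432958]
```

View pics/top0.png

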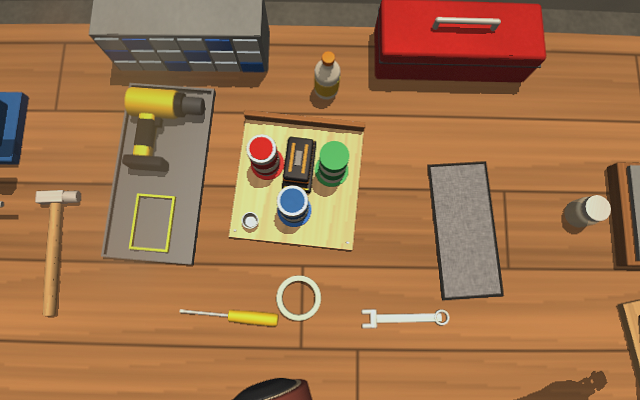

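View pics/side0.png

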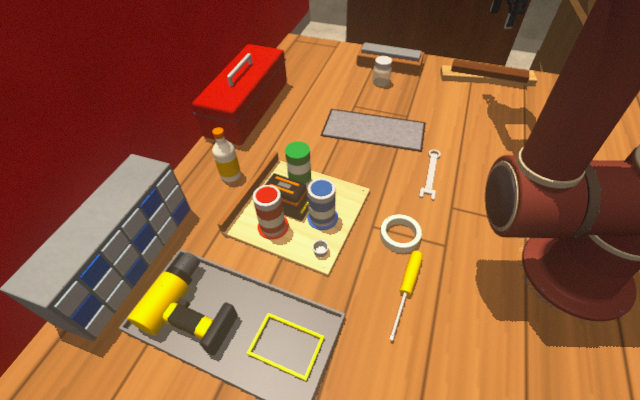

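The top view has image up = world +x. Red tin is on the left (262,145), green jar on the right (333,155), blue tin in front (292,200), and the battery at (299,160). The mat is on the right with its centre near (465,230), and the yellow pocket is on the left near (152,222). I'll enlarge the board and mark lid centres.

```bash
python3 - <<'E'
import cv2
im=cv2.imread("pics/top0.png")
c=cv2.resize(im[105:260,225:370],None,fx=4,fy=4,interpolation=cv2.INTER_CUBIC)[:600];cv2.imwrite("pics/crop_board.png",c)
a=cv2.resize(im[185:260,100:200],None,fx=4,fy=4,interpolation=cv2.INTER_CUBIC)
b=cv2.resize(im[155:305,420:510],None,fx=4,fy=4,interpolation=cv2.INTER_CUBIC)
import numpy as np
o=np.zeros((600,800,3),np.uint8);o[:300,:400]=a;o[:600,420:780]=b;cv2.imwrite("pics/crop_cm.png",o)
E
```

```text
(no output)
```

View pics/crop_board.png

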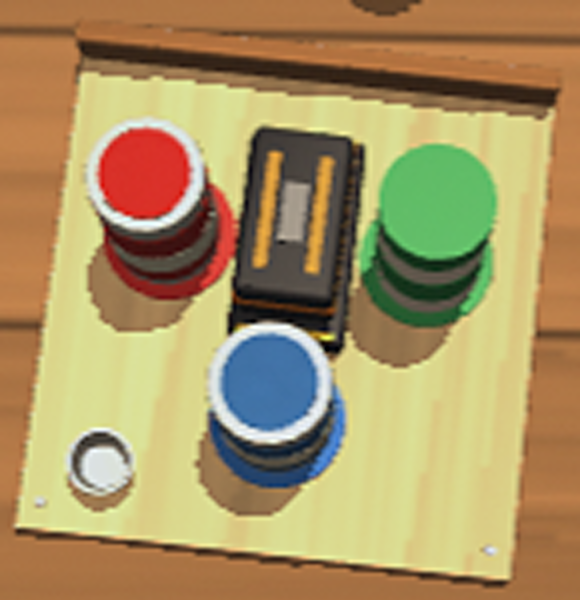

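View pics/crop_cm.png

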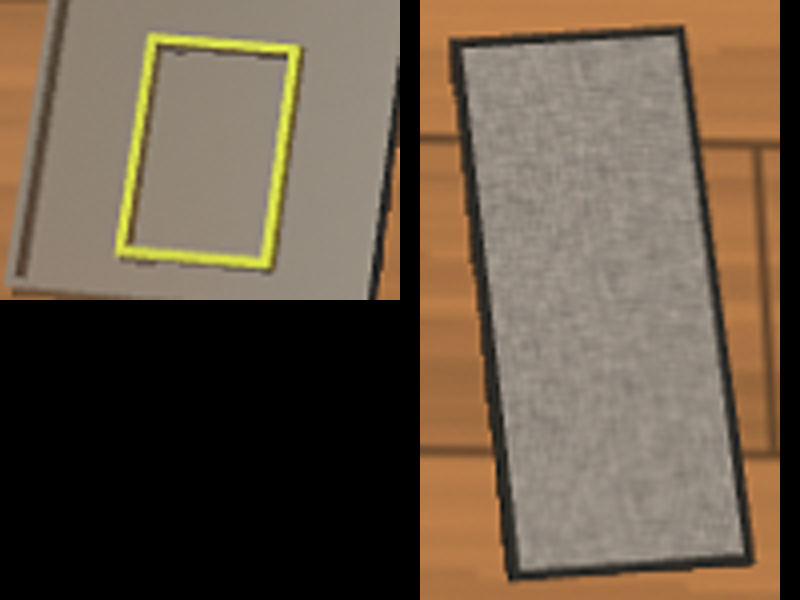

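Crop pixels: red lid (147,177), blue lid (271,383), green lid (438,203). The battery top corners are (260,127), (352,137), (326,303) and (237,292). The pocket's outer corners and the mat corners are also clear, and I convert all of these.

```bash
cat > h.py <<'E'
import numpy as np,cv2
from scipy.spatial.transform import Rotation as R
def rot(q): q=np.asarray(q); return R.from_quat(q[[1,2,3,0]]).as_matrix()
K=np.array([[471.408,0,317.023],[0,471.408,198.509],[0,0,1]]);D=np.array([-0.047166,0,0,0,0])
E_=np.array([.386833,-.000761,.991716]);Q=rot([-0.06431062,0.71010905,-0.69779809,0.06846245])
def ray(px,K=K,D=D,eye=E_,M=Q,z=0):
    u=cv2.undistortPoints(np.array(px,float).reshape(-1,1,2),K,D).reshape(-1,2)
    d=np.c_[u,np.ones(len(u))]@M.T
    return (eye+d*((z-eye[2])/d[:,2])[:,None])[:,:2]
E
python3 - <<'E'
from h import *
np.set_printoptions(precision=4,suppress=True)
b=lambda p:np.array(p)/4+[225,105]
for n,p,z in(("red",(147,177),.125),("blue",(271,383),.115),("green",(438,203),.133)):print(n,ray(b(p),z=z))
def quad(n,c,z):
    w=ray(c,z=z);a=w[1]-w[0];e=w[2]-w[1]
    # c order: far-left, far-right, near-right, near-left ; x axis = near->far
    xd=(w[0]+w[1]-w[2]-w[3]);print(n,w.mean(0),"width",np.linalg.norm(a),np.linalg.norm(w[2]-w[3]),"len",np.linalg.norm(e),np.linalg.norm(w[3]-w[0]),"yaw",np.degrees(np.arctan2(xd[1],xd[0])))
    return w
quad("bat",b([(260,127),(352,137),(326,303),(237,292)]),.084)
quad("pocket",np.array([(150,33),(302,46),(272,271),(115,257)])/4+[100,185],.014)
quad("mat",(np.array([(451,40),(684,27),(753,565),(511,580)])-[420,0])/4+[420,155],.003)
w=ray(b([(17,526),(511,580)]),z=.012);d=w[0]-w[1];L=np.linalg.norm(d);d/=L;yaw=np.arctan2(-d[0],d[1])
x=np.array([np.cos(yaw),np.sin(yaw)]);y=np.array([-x[1],x[0]])
ch=w.mean(0)+.165*x;print("front",L,np.degrees(yaw),"charger",ch,"L,R,F",ch+.069*y,ch-.069*y,ch-.094*x)
print("cup",ray(b((100,460)),z=.03))
E
```

```text
red [[0.6456 0.1027]]
blue [[0.5486 0.0413]]
green [[ 0.6331 -0.0361]]
bat [0.6401 0.0337] width 0.046555555978780076 0.044332204591107295 len 0.08648732175996689 0.08583954574705961 yaw -6.7424290749829225
pocket [0.5151 0.3395] width 0.08203232785280501 0.08299746727917452 len 0.11910517387065703 0.11922327530950258 yaw -3.6793458757173316
mat [ 0.5147 -0.3204] width 0.12910382343604812 0.1276078870959624 len 0.2892283084806354 0.28823415527203844 yaw 4.590934540264339
front 0.2586382378158216 -5.2073772789235635 charger [0.642  0.0329] L,R,F [0.6482 0.1016] [ 0.6357 -0.0358] [0.5483 0.0414]
cup [[0.5223 0.1323]]
```

Everything agrees: sizes are within about 3 mm, and the lids match the board layout. Adopted values: board yaw -5.1°, charger (0.641,0.033), pocket (0.515,0.3395) and mat (0.515,-0.320) at yaw 4.6°. First target is the blue tin.

```bash
cat >> h.py <<'E'
def go(x,y,psi,s=None):
    from plant import manip
    s=manip.state() if s is None else s
    M=rot(s["tool_rot"]);p=np.array(s["tool_pos"]);c=np.degrees(np.arctan2(M[1,0],M[0,0]))
    a=np.radians(psi);d=np.array([x,y])-p[:2]
    d0=M.T@np.r_[d,0]
    print("t%.2f pos"%s["time"],p.round(4),"psi %.1f tilt %.2f"%(c,np.degrees(np.arccos(-M[2,2]))),"turn z %.1f"%(-(psi-c)),
     "shift now",(1e3*d0[:2]).round(1)," shift after turn %.1f %.1f mm"%(1e3*(d[0]*np.cos(a)+d[1]*np.sin(a)),1e3*(d[0]*np.sin(a)-d[1]*np.cos(a))))
E
python3 -c "
from h import *
go(.5485,.0413,-5.1)"
```

```text
t0.10 pos [ 0.2529 -0.571   0.2442] psi 23.9 tilt 0.11 turn z 29.0 shift now [ 518.2 -440.1]  shift after turn 240.0 -636.1 mm
```

Request:
servo_tool(moves=[[[0,0,0,0,0,10,85],[0,0,0,0,0,10,85],[0,0,0,0,0,9,85],[20,-53,0,0,0,0,85],[20,-53,0,0,0,0,85],[20,-53,0,0,0,0,85],[20,-53,0,0,0,0,85],[20,-53,0,0,0,0,85],[20,-53,0,0,0,0,85],[20,-53,0,0,0,0,85],[20,-53,0,0,0,0,85],[20,-53,0,0,0,0,85]]])

```text
time: 1.6
tool_pos: [0.4751, -0.1106, 0.245]
tool_rot: [0.0, 0.999, -0.045, -0.0]
contact_force: [0.5, -0.6, -0.8]
gripper_width: 0.994
grasp_force: 0.0
```

Request:
servo_tool(moves=[[[20,-53,0,0,0,0,85],[20,-53,0,0,0,0,85],[20,-53,0,0,0,0,85],[0,0,0,0,0,0,85],[0,0,0,0,0,0,85]]])

```text
time: 2.22
tool_pos: [0.5484, 0.0406, 0.2447]
tool_rot: [0.0, 0.999, -0.044, -0.001]
contact_force: [-0.4, -0.9, 0.3]
gripper_width: 0.996
grasp_force: 0.0
```

```bash
python3 - <<'E'
from h import *
from plant import manip
go(.5485,.0413,-5.1)
f=manip.grab_frame("wrist");cv2.imwrite("pics/w1.png",f["image"])
print(f["mtx"],f["dist_coeffs"],f["eye"])
M=rot(f["rotation"]);
for n,P in(("blue",(.5485,.0413,.115)),("red",(.6456,.1027,.125)),("green",(.6331,-.0361,.133)),("bat",(.641,.033,.084))):
    c=M.T@(np.array(P)-f["eye"]);print(n,cv2.projectPoints(c.reshape(1,3),np.zeros(3),np.zeros(3),f["mtx"],np.array(f["dist_coeffs"]))[0].ravel(),c[2])
E
```

```text
t2.23 pos [0.5484 0.0406 0.2447] psi -5.1 tilt 0.07 turn z 0.0 shift now [-0.  -0.7]  shift after turn -0.0 -0.7 mm
[[291.56615985   0.         324.34207951]
 [  0.         291.56615985 198.38365677]
 [  0.           0.           1.        ]] [-0.02807252  0.          0.          0.          0.        ] [0.61497638 0.03502993 0.37281011]
blue [324.11195786 193.6099603 ] 0.26628072292362304
red [236.96494522  86.73364507] 0.23235338990238646
green [413.6231202   85.60648825] 0.22460447335898723
bat [324.05886291  89.09887771] 0.2714058531724324
```

View pics/w1.png

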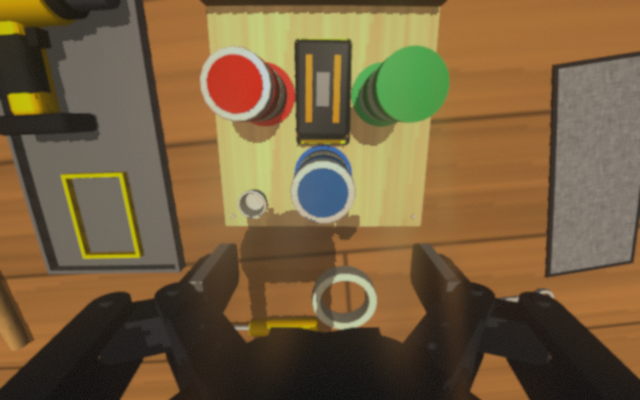

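Wrist picture agrees with the map: blue lid (323,190) against 324,194 predicted, and the rest are within about 3 px. I'll descend and grip blue.

Request:
servo_tool(moves=[[[0,0,40,0,0,0,85],[0,0,40,0,0,0,85],[0,0,40,0,0,0,85],[0,0,30,0,0,0,85],[0,0,10,0,0,0,85],[0,0,0,0,0,0,50],[0,0,0,0,0,0,50],[0,0,0,0,0,0,50],[0,0,0,0,0,0,50],[0,0,0,0,0,0,50]]])

```text
time: 3.52
tool_pos: [0.5501, 0.0404, 0.087]
tool_rot: [0.0, 0.999, -0.045, 0.002]
contact_force: [-0.9, -0.6, 5.1]
gripper_width: 0.69
grasp_force: 65.2
```

Request:
servo_tool(moves=[[[0,0,-20,0,0,0,50],[0,0,-40,0,0,0,50],[0,0,-50,0,0,0,50],[0,0,-50,0,0,-9.7,50],[-20,44,0,0,0,0,50],[-20,44,0,0,0,0,50],[-20,44,0,0,0,0,50],[-20,44,0,0,0,0,50],[-20,45,0,0,0,0,50],[-20,45,0,0,0,0,50],[-20,45,0,0,0,0,50],[-17,45,0,0,0,0,50]]])

```text
time: 5.03
tool_pos: [0.4197, -0.3278, 0.2456]
tool_rot: [-0.0, 0.999, 0.04, 0.0]
contact_force: [0.8, -0.0, -2.6]
gripper_width: 0.69
grasp_force: 65.4
```

Request:
servo_tool(moves=[[[0,0,20,0,0,0,50],[0,0,40,0,0,0,50],[0,0,40,0,0,0,50],[0,0,40,0,0,0,50],[0,0,20,0,0,0,50],[0,0,0,0,0,0,50],[0,0,0,0,0,0,50]]])

```text
time: 5.9
tool_pos: [0.4213, -0.3267, 0.0863]
tool_rot: [0.0, 0.999, 0.04, 0.0]
contact_force: [0.4, -0.2, -1.7]
gripper_width: 0.694
grasp_force: 65.7
```

Request:
servo_tool(moves=[[[0,0,6,0,0,0,50],[0,0,4,0,0,0,50],[0,0,1,0,0,0,50],[0,0,0,0,0,0,50],[0,0,0,0,0,0,50]]])

```text
time: 6.52
tool_pos: [0.4211, -0.327, 0.0751]
tool_rot: [0.0, 0.999, 0.04, 0.0]
contact_force: [-1.7, 2.8, 4.7]
gripper_width: 0.694
grasp_force: 66.1
```

Request:
servo_tool(moves=[[[0,0,0,0,0,0,85],[0,0,0,0,0,0,85],[0,0,0,0,0,0,85],[0,0,-30,0,0,0,85],[0,0,-50,0,0,-10,85],[0,0,-50,0,0,-10,85],[0,0,-40,0,0,-10,85],[0,0,0,0,0,-10,85],[0,0,0,0,0,-10,85],[0,0,0,0,0,-10,85],[0,0,0,0,0,-10,85],[0,0,0,0,0,-10.3,85]]])

```text
time: 8.02
tool_pos: [0.4207, -0.3269, 0.2441]
tool_rot: [-0.0, 0.736, 0.677, -0.0]
contact_force: [0.2, -1.0, 0.4]
gripper_width: 0.996
grasp_force: 0.0
```

Request:
servo_tool(moves=[[[50,21,0,0,0,0,85],[50,21,0,0,0,0,85],[50,21,0,0,0,0,85],[50,21,0,0,0,0,85],[50,21,0,0,0,0,85],[50,21,0,0,0,0,85],[50,21,0,0,0,0,85],[50,21,0,0,0,0,85],[47,18.5,0,0,0,0,85],[0,0,0,0,0,0,85],[0,0,0,0,0,0,85]]])

```text
time: 9.4
tool_pos: [0.6462, 0.1015, 0.2438]
tool_rot: [-0.0, 0.738, 0.675, -0.0]
contact_force: [0.2, -0.9, -0.2]
gripper_width: 0.991
grasp_force: 0.0
```

```bash
python3 - <<'E'
from h import *
from plant import manip
go(.6467,.1022,84.9)
f=manip.grab_frame("top");cv2.imwrite("pics/top1.png",f["image"])
E
```

```text
t9.40 pos [0.6462 0.1015 0.2438] psi 84.9 tilt 0.06 turn z -0.0 shift now [0.7 0.5]  shift after turn 0.7 0.5 mm
```

View pics/top1.png

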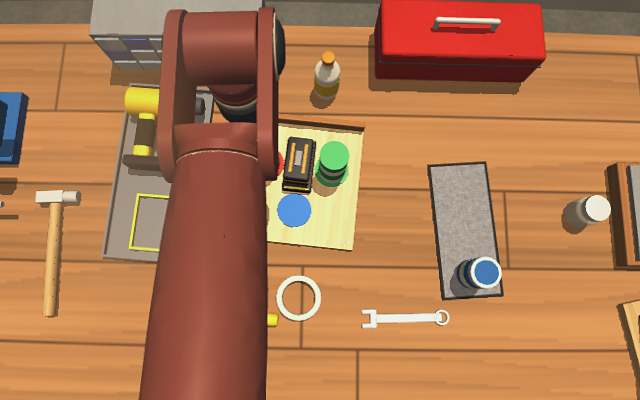

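Blue stands upright on the mat (lid at 487,272). Its bare coaster shows at (294,210). Red next.

Request:
servo_tool(moves=[[[0,0,40,0,0,0,85],[0,0,40,0,0,0,85],[0,0,40,0,0,0,85],[0,0,20,0,0,0,85],[0,0,9,0,0,0,85],[0,0,0,0,0,0,50],[0,0,0,0,0,0,50],[0,0,0,0,0,0,50],[0,0,0,0,0,0,50],[0,0,0,0,0,0,50]]])

```text
time: 10.7
tool_pos: [0.6479, 0.1018, 0.0976]
tool_rot: [0.001, 0.738, 0.675, 0.001]
contact_force: [0.8, -1.0, 5.9]
gripper_width: 0.663
grasp_force: 64.7
```

Request:
servo_tool(moves=[[[0,0,-20,0,0,0,50],[0,0,-40,0,0,0,50],[0,0,-50,0,0,0,50],[0,0,-50,0,0,10,50],[0,0,0,0,0,10,50],[0,0,0,0,0,10,50],[0,0,0,0,0,10,50],[0,0,0,0,0,10,50],[0,0,0,0,0,10,50],[0,0,0,0,0,10,50],[0,0,0,0,0,10.3,50]]])

```text
time: 12.08
tool_pos: [0.6456, 0.1019, 0.2551]
tool_rot: [-0.0, 0.999, 0.037, -0.001]
contact_force: [-0.5, 0.9, -2.5]
gripper_width: 0.663
grasp_force: 64.5
```

```bash
python3 - <<'E'
from h import *
go(.515,-.320,4.6)
print(ray([(294.2,210)],z=.015))
E
```

```text
t12.07 pos [0.6456 0.1019 0.2551] psi 4.3 tilt 0.10 turn z -0.3 shift now [-161.5  411. ]  shift after turn -164.0 410.0 mm
[[0.5473233  0.04253729]]
```

Request:
servo_tool(moves=[[[-18,46,0,0,0,0,50],[-18,46,0,0,0,0,50],[-18,46,0,0,0,0,50],[-18,46,0,0,0,0,50],[-18,46,0,0,0,0,50],[-18,46,0,0,0,0,50],[-18,45,0,0,0,0,50],[-18,45,0,0,0,0,50],[-18,45,0,0,0,0,50],[0,0,0,0,0,0,50]]])

```text
time: 13.32
tool_pos: [0.5161, -0.3232, 0.2551]
tool_rot: [-0.0, 0.999, 0.038, -0.001]
contact_force: [0.6, 0.3, -1.8]
gripper_width: 0.662
grasp_force: 65.2
```

Request:
servo_tool(moves=[[[0,0,20,0,0,0,50],[0,0,40,0,0,0,50],[0,0,40,0,0,0,50],[0,0,35,0,0,0,50],[0,0,20,0,0,0,50],[0,0,8,0,0,0,50],[0,0,4,0,0,0,50],[0,0,2,0,0,0,50],[0,0,0,0,0,0,50],[0,0,0,0,0,0,50]]])

```text
time: 14.58
tool_pos: [0.5181, -0.3212, 0.0872]
tool_rot: [0.0, 0.999, 0.04, 0.001]
contact_force: [-0.2, 0.5, -3.3]
gripper_width: 0.664
grasp_force: 65.3
```

Request:
servo_tool(moves=[[[0,0,2.3,0,0,0,50],[0,0,0,0,0,0,50],[0,0,0,0,0,0,50]]])

```text
time: 14.95
tool_pos: [0.5183, -0.3214, 0.0855]
tool_rot: [0.0, 0.999, 0.04, 0.001]
contact_force: [-2.5, 0.4, 5.9]
gripper_width: 0.659
grasp_force: 65.8
```

Request:
servo_tool(moves=[[[0,0,0,0,0,0,85],[0,0,0,0,0,0,85],[0,0,0,0,0,0,85],[0,0,-30,0,0,0,85],[0,0,-50,0,0,-10,85],[0,0,-50,0,0,-10,85],[0,0,-30,0,0,-10,85],[0,0,0,0,0,-10,85],[0,0,0,0,0,-10,85],[0,0,0,0,0,-10,85],[0,0,0,0,0,-10,85],[0,0,0,0,0,-10.3,85]]])

```text
time: 16.45
tool_pos: [0.5176, -0.3208, 0.2437]
tool_rot: [-0.0, 0.736, 0.677, -0.0]
contact_force: [-0.2, 0.2, 1.1]
gripper_width: 0.997
grasp_force: 0.0
```

Request:
servo_tool(moves=[[[49,15,0,0,0,0,85],[49,15,0,0,0,0,85],[49,15,0,0,0,0,85],[49,15,0,0,0,0,85],[49,15,0,0,0,0,85],[49,15,0,0,0,0,85],[0,0,0,0,0,0,85],[0,0,0,0,0,0,85]]])

```text
time: 17.45
tool_pos: [0.6334, -0.0363, 0.2437]
tool_rot: [-0.0, 0.738, 0.675, -0.0]
contact_force: [-0.6, -0.1, 0.7]
gripper_width: 1.001
grasp_force: 0.0
```

```bash
python3 - <<'E'
from h import *
from plant import manip
go(.6341,-.036,84.9)
E
```

```text
t17.45 pos [ 0.6334 -0.0363  0.2437] psi 84.9 tilt 0.04 turn z -0.0 shift now [0.4 0.7]  shift after turn 0.4 0.7 mm
```

Request:
servo_tool(moves=[[[0,0,40,0,0,0,85],[0,0,40,0,0,0,85],[0,0,35,0,0,0,85],[0,0,20,0,0,0,85],[0,0,7,0,0,0,85],[0,0,0,0,0,0,48],[0,0,0,0,0,0,48],[0,0,0,0,0,0,48],[0,0,0,0,0,0,48],[0,0,0,0,0,0,48]]])

```text
time: 18.7
tool_pos: [0.6349, -0.0364, 0.1042]
tool_rot: [0.001, 0.738, 0.675, 0.001]
contact_force: [-1.7, -0.1, 6.7]
gripper_width: 0.641
grasp_force: 64.0
```

Request:
servo_tool(moves=[[[0,0,-20,0,0,0,48],[0,0,-40,0,0,0,48],[0,0,-50,0,0,0,48],[0,0,-50,0,0,10,48],[0,0,0,0,0,10,48],[0,0,0,0,0,10,48],[0,0,0,0,0,10,48],[0,0,0,0,0,10,48],[0,0,0,0,0,10,48],[0,0,0,0,0,10,48],[0,0,0,0,0,10.3,48]]])

```text
time: 20.08
tool_pos: [0.6331, -0.0359, 0.2621]
tool_rot: [-0.0, 0.999, 0.037, -0.0]
contact_force: [0.4, 0.1, -3.3]
gripper_width: 0.645
grasp_force: 64.2
```

```bash
python3 - <<'E'
from h import *
go(.6077,-.3126,4.6)
E
```

```text
t20.07 pos [ 0.6331 -0.0359  0.2621] psi 4.3 tilt 0.05 turn z -0.3 shift now [-45.9 274.1]  shift after turn -47.5 273.8 mm
```

Request:
servo_tool(moves=[[[-7,46,0,0,0,0,48],[-7,46,0,0,0,0,48],[-7,46,0,0,0,0,48],[-7,46,0,0,0,0,48],[-9,45,0,0,0,0,48],[-9,45,0,0,0,0,48],[0,0,0,0,0,0,48]]])

```text
time: 20.95
tool_pos: [0.6084, -0.3158, 0.2617]
tool_rot: [0.0, 0.999, 0.038, -0.001]
contact_force: [-0.6, 0.4, -2.2]
gripper_width: 0.643
grasp_force: 64.9
```

Request:
servo_tool(moves=[[[0,0,20,0,0,0,48],[0,0,40,0,0,0,48],[0,0,40,0,0,0,48],[0,0,35,0,0,0,48],[0,0,20,0,0,0,48],[0,0,8,0,0,0,48],[0,0,4,0,0,0,48],[0,0,2,0,0,0,48],[0,0,0,0,0,0,48],[0,0,1.5,0,0,0,48],[0,0,0,0,0,0,48],[0,0,0,0,0,0,48]]])

```text
time: 22.45
tool_pos: [0.6101, -0.3133, 0.0923]
tool_rot: [0.0, 0.999, 0.04, 0.001]
contact_force: [0.2, -1.1, -0.3]
gripper_width: 0.643
grasp_force: 64.9
```

Request:
servo_tool(moves=[[[0,0,0.8,0,0,0,48],[0,0,0,0,0,0,48],[0,0,0,0,0,0,85],[0,0,0,0,0,0,85],[0,0,0,0,0,0,85],[0,0,-30,0,0,0,85],[0,0,-50,0,0,0,85],[0,0,-50,0,0,9.7,85],[0,0,-20,0,0,0,85]]])

```text
time: 23.58
tool_pos: [0.6109, -0.3137, 0.2451]
tool_rot: [0.002, 0.999, -0.044, 0.003]
contact_force: [0.1, 0.5, 0.4]
gripper_width: 0.997
grasp_force: 0.0
```

Request:
servo_tool(moves=[[[0,-44,0,0,0,0,85],[0,-44,0,0,0,0,85],[0,-44,0,0,0,0,85],[0,-44,0,0,0,0,85],[0,-44,0,0,0,0,85],[0,-44,0,0,0,0,85],[0,-44,0,0,0,0,85],[0,-39,0,0,0,0,85],[0,0,0,0,0,0,85],[0,0,0,0,0,0,85]]])

```text
time: 24.82
tool_pos: [0.6402, 0.0324, 0.2395]
tool_rot: [0.0, 0.999, -0.044, -0.001]
contact_force: [0.0, 0.0, -0.4]
gripper_width: 0.994
grasp_force: 0.0
```

```bash
python3 - <<'E'
from h import *
from plant import manip
go(.641,.033,-5.1)
t=manip.grab_frame("top")["image"]
f=manip.grab_frame("wrist");w=f["image"]
M=rot(f["rotation"])
for n,P in(("bat",(.641,.033,.084)),("redc",(.6468,.1022,.015)),("greenc",(.6345,-.0361,.015)),("bluec",(.5480,.0415,.015)),):
    c=M.T@(np.array(P)-f["eye"]);print(n,cv2.projectPoints(c.reshape(1,3),np.zeros(3),np.zeros(3),f["mtx"],np.array(f["dist_coeffs"]))[0].ravel(),c[2])
np.savez("w2.npz",image=w,mtx=f["mtx"],dist=f["dist_coeffs"],eye=f["eye"],M=M)
cv2.imwrite("pics/w2.png",w);cv2.imwrite("pics/t2.png",t[150:320,400:560])
E
```

```text
t24.82 pos [0.6402 0.0324 0.2395] psi -5.1 tilt 0.11 turn z 0.0 shift now [ 0.8 -0.7]  shift after turn 0.8 -0.7 mm
bat [323.70373125 186.41125255] 0.29122290932886324
redc [267.33149962 174.0574633 ] 0.35786783539254946
greenc [380.32719533 173.84448647] 0.35776726784270957
bluec [323.83241269 243.80022604] 0.38263146040892004
```

View pics/w2.png

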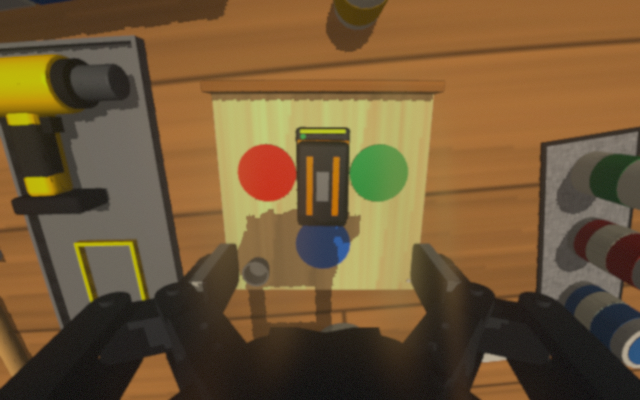

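View pics/t2.png

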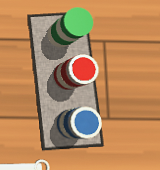

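All three containers stand upright on the mat. The bare coasters are within about 1 px of my model, and the battery top is centred at (323,183), about 3 mm further ahead than predicted. Now I'll grip it.

Request:
servo_tool(moves=[[[2.5,-0.7,40,0,0,0,85],[0,0,40,0,0,0,85],[0,0,40,0,0,0,85],[0,0,30,0,0,0,85],[0,0,20,0,0,0,85],[0,0,8,0,0,0,85],[0,0,0,0,0,0,42],[0,0,0,0,0,0,42],[0,0,0,0,0,0,42],[0,0,0,0,0,0,42],[0,0,0,0,0,0,42],[0,0,0,0,0,0,42]]])

```text
time: 26.42
tool_pos: [0.6446, 0.0333, 0.0648]
tool_rot: [-0.0, 0.999, -0.045, 0.002]
contact_force: [-0.4, 0.4, 5.7]
gripper_width: 0.598
grasp_force: 66.0
```

Request:
servo_tool(moves=[[[0,0,-10,0,0,0,42],[0,0,-30,0,0,0,42],[0,0,-40,0,0,0,42],[0,0,-40,0,0,0,42],[0,0,0,0,0,-1.4,42]]])

```text
time: 27.05
tool_pos: [0.6449, 0.033, 0.1863]
tool_rot: [0.0, 0.999, -0.032, 0.003]
contact_force: [0.5, -0.0, -4.2]
gripper_width: 0.602
grasp_force: 65.1
```

```bash
python3 - <<'E'
from h import *
go(.515,.3395,-3.7)
E
```

```text
t27.05 pos [0.6449 0.033  0.1863] psi -3.6 tilt 0.38 turn z 0.1 shift now [-149.1 -297.6]  shift after turn -149.4 -297.4 mm
```

Request:
servo_tool(moves=[[[-21,-42,0,0,0,0,42],[-21,-42,0,0,0,0,42],[-21,-42,0,0,0,0,42],[-21,-42,0,0,0,0,42],[-21,-43,0,0,0,0,42],[-21,-43,0,0,0,0,42],[-22,-43,0,0,0,0,42],[0,0,0,0,0,0,42],[0,0,0,0,0,0,42]]])

```text
time: 28.18
tool_pos: [0.5134, 0.3384, 0.1797]
tool_rot: [0.001, 0.999, -0.032, -0.002]
contact_force: [-0.7, -0.2, -4.8]
gripper_width: 0.597
grasp_force: 65.5
```

```bash
python3 - <<'E'
from h import *
from plant import manip
go(.515,.3395,-3.7)
f=manip.grab_frame("wrist");cv2.imwrite("pics/w3.png",f["image"]);M=rot(f["rotation"])
a=np.radians(-3.7);X=np.array([np.cos(a),np.sin(a)]);Y=np.array([-X[1],X[0]])
for i,j in((1,1),(1,-1),(-1,-1),(-1,1)):
    P=np.r_[np.array([.515,.3395])+i*.059*X+j*.041*Y,.014]
    c=M.T@(P-f["eye"]);print(i,j,cv2.projectPoints(c.reshape(1,3),np.zeros(3),np.zeros(3),f["mtx"],np.array(f["dist_coeffs"]))[0].ravel().round(1))
E
```

```text
t28.18 pos [0.5134 0.3384 0.1797] psi -3.7 tilt 0.27 turn z 0.0 shift now [ 1.5 -1.2]  shift after turn 1.5 -1.2 mm
1 1 [281.3 124.2]
1 -1 [365.1 124.1]
-1 -1 [361.1 236.1]
-1 1 [285.6 236.2]
```

View pics/w3.png

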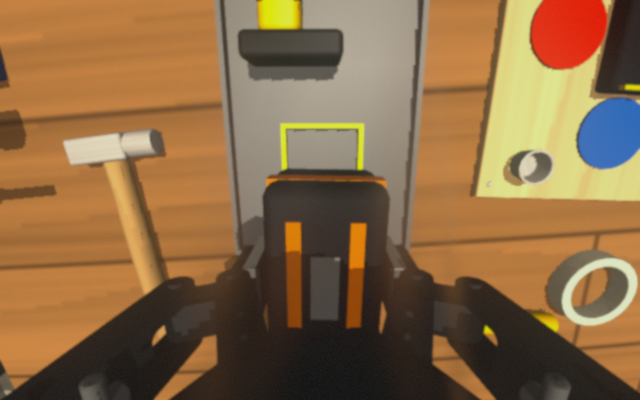

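The pocket's far corners are at (280,124) and (364,124), as predicted to about 1 px, and the battery is held level. I'll lower it gently.

Request:
servo_tool(moves=[[[1.5,-1.2,20,0,0,0,42],[0,0,40,0,0,0,42],[0,0,35,0,0,0,42],[0,0,20,0,0,0,42],[0,0,10,0,0,0,42],[0,0,5,0,0,0,42],[0,0,3,0,0,0,42],[0,0,3,0,0,0,42],[0,0,2,0,0,0,42],[0,0,0,0,0,0,42],[0,0,0,0,0,0,42]]])

```text
time: 29.6
tool_pos: [0.5164, 0.3404, 0.0449]
tool_rot: [-0.0, 0.999, -0.032, 0.0]
contact_force: [0.3, 0.5, -5.6]
gripper_width: 0.6
grasp_force: 65.3
```

```bash
python3 - <<'E'
from h import *
go(.515,.3395,-3.7)
E
```

```text
t29.60 pos [0.5164 0.3404 0.0449] psi -3.7 tilt 0.02 turn z -0.0 shift now [-1.3  0.9]  shift after turn -1.3 0.9 mm
```

Request:
servo_tool(moves=[[[0,0,2,0,0,0,42],[0,0,2,0,0,0,42],[0,0,2,0,0,0,42],[0,0,1,0,0,0,42],[0,0,1,0,0,0,42],[0,0,1,0,0,0,42],[0,0,0,0,0,0,42],[0,0,0,0,0,0,42]]])

```text
time: 30.6
tool_pos: [0.5163, 0.3403, 0.0358]
tool_rot: [-0.0, 0.999, -0.032, 0.0]
contact_force: [-0.5, 1.0, -5.2]
gripper_width: 0.597
grasp_force: 65.3
```

Request:
servo_tool(moves=[[[0,0,0.6,0,0,0,42],[0,0,0.5,0,0,0,42],[0,0,0.5,0,0,0,42],[0,0,0,0,0,0,42],[0,0,0,0,0,0,42]]])

```text
time: 31.22
tool_pos: [0.5163, 0.3403, 0.0348]
tool_rot: [0.0, 0.999, -0.032, -0.0]
contact_force: [-4.6, -2.3, 3.8]
gripper_width: 0.598
grasp_force: 66.4
```

Contact is gentle. I'll release, retreat and check from above.

Request:
servo_tool(moves=[[[0,0,0,0,0,0,70],[0,0,0,0,0,0,75],[0,0,0,0,0,0,75],[0,0,-20,0,0,0,80],[0,0,-50,0,0,0,85],[0,0,-50,0,0,0,85],[0,0,-50,0,0,0,85],[0,0,-40,0,0,-8.3,85],[0,0,0,0,0,0,85]]])

```text
time: 32.35
tool_pos: [0.5186, 0.3415, 0.2514]
tool_rot: [-0.002, 0.999, 0.04, 0.005]
contact_force: [-0.2, 0.8, 0.9]
gripper_width: 0.997
grasp_force: 0.0
```

```bash
python3 - <<'E'
from h import *
from plant import manip
go(.4211,-.327,4.6)
t=manip.grab_frame("top")["image"];cv2.imwrite("pics/top3full.png",t)
f=manip.grab_frame("wrist");w=f["image"]
o=np.zeros((600,800,3),np.uint8)
o[:600,:400]=cv2.resize(t[165:315,420:520],None,fx=4,fy=4,interpolation=cv2.INTER_CUBIC)
o[:400,400:800]=w[:,120:520];cv2.imwrite("pics/c3.png",o)
E
```

```text
t32.35 pos [0.5186 0.3415 0.2514] psi 4.6 tilt 0.65 turn z -0.0 shift now [-150.4  658.6]  shift after turn -150.7 658.5 mm
```

View pics/c3.png

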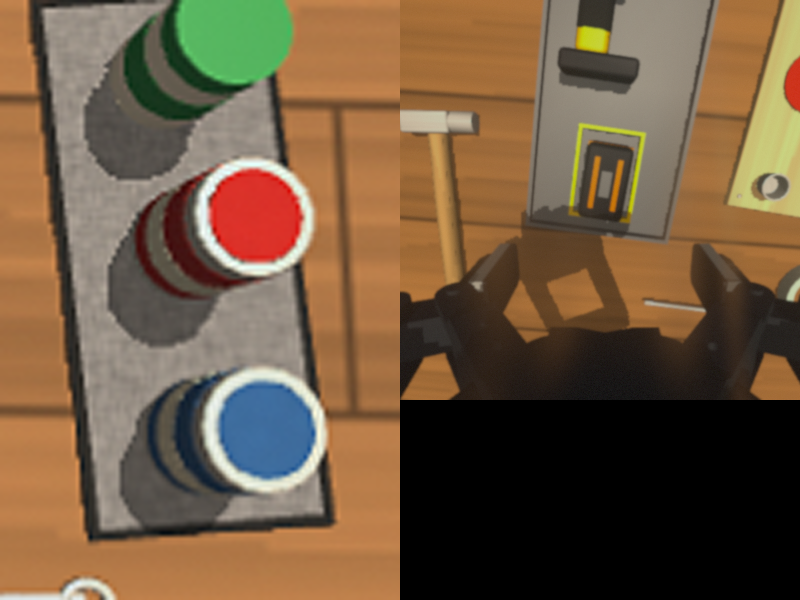

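Containers on the mat: lids in the crop at red (253,217), blue (265,430), green (232,27). The battery is in the pocket with its top from (588,145) to (625,219). I'll compute both.

```bash
python3 - <<'E'
from h import *
from plant import manip
c=lambda p:np.array(p)/4+[420,165]
for n,p,z,t in(("red",(253,217),.113,(.5183,-.3214)),("blue",(265,430),.103,(.4211,-.327)),("green",(232,27),.121,(.6101,-.3133))):
    r=ray(c(p),z=z)[0];print(n,r.round(4),"tcp-obj",(np.array(t)-r).round(4))
f=manip.grab_frame("wrist");M=rot(f["rotation"]);k=dict(K=f["mtx"],D=np.array(f["dist_coeffs"]),eye=f["eye"],M=M)
b=ray(np.array([(588,145),(634,147),(626,219),(579,216)])-[280,0],z=.054,**k);print("bat",b.mean(0),np.linalg.norm(b[0]-b[3]))
p=ray(np.array([(579,124),(645,134),(634,222),(569,214)])-[280,0],z=.014,**k);print("pocket",p.mean(0),np.linalg.norm(p[0]-p[3]))
E
```

```text
red [ 0.5198 -0.3207] tcp-obj [-0.0015 -0.0007]
blue [ 0.4201 -0.3254] tcp-obj [ 0.001  -0.0016]
green [ 0.6104 -0.3121] tcp-obj [-0.0003 -0.0012]
bat [0.51369908 0.33842329] 0.0819230939070959
pocket [0.51481096 0.33821857] 0.11447807581961497
```

Request:
servo_tool(moves=[[[-4.4,55,0,0,0,0,85],[-4.4,55,0,0,0,0,85],[-4.4,55,0,0,0,0,85],[-4.4,55,0,0,0,0,85],[-4.4,55,0,0,0,0,85],[-4.4,55,0,0,0,0,85],[-4.4,55,0,0,0,0,85],[-4.4,55,0,0,0,0,85],[-4.4,55,0,0,0,0,85],[-4.4,55,0,0,0,0,85],[-4.4,55,0,0,0,0,85],[-4,55,0,0,0,0,85]]])

```text
time: 34.0
tool_pos: [0.5157, -0.323, 0.2418]
tool_rot: [-0.001, 0.999, 0.039, -0.001]
contact_force: [0.7, 0.1, 0.4]
gripper_width: 0.997
grasp_force: 0.0
```

Request:
servo_tool(moves=[[[0,0,0,0,0,0,85],[0,0,0,0,0,0,85]]])

```text
time: 34.25
tool_pos: [0.5161, -0.3211, 0.2422]
tool_rot: [-0.001, 0.999, 0.04, -0.001]
contact_force: [0.4, 0.5, 0.2]
gripper_width: 0.996
grasp_force: 0.0
```

```bash
python3 - <<'E'
from h import *
go(.5195,-.321,4.6)
E
```

```text
t34.25 pos [ 0.5161 -0.3211  0.2422] psi 4.5 tilt 0.20 turn z -0.1 shift now [3.4 0.2]  shift after turn 3.4 0.2 mm
```

Request:
servo_tool(moves=[[[2,0,40,0,0,0,85],[0,0,40,0,0,0,85],[0,0,40,0,0,0,85],[0,0,28,0,0,0,85],[0,0,10,0,0,0,85],[0,0,0,0,0,0,50],[0,0,0,0,0,0,50],[0,0,0,0,0,0,50],[0,0,0,0,0,0,50],[0,0,0,0,0,0,50]]])

```text
time: 35.5
tool_pos: [0.5198, -0.3222, 0.0879]
tool_rot: [0.001, 0.999, 0.04, 0.001]
contact_force: [0.3, 1.0, 6.0]
gripper_width: 0.664
grasp_force: 64.6
```

Request:
servo_tool(moves=[[[0,0,-20,0,0,0,50],[0,0,-40,0,0,0,50],[0,0,-50,0,0,0,50],[0,0,-50,0,0,9.6,50],[0,0,0,0,0,0,50],[0,0,0,0,0,0,50]]])

```text
time: 36.25
tool_pos: [0.5182, -0.3213, 0.2453]
tool_rot: [-0.0, 0.999, -0.043, -0.001]
contact_force: [-0.3, 0.4, -3.1]
gripper_width: 0.658
grasp_force: 64.5
```

```bash
python3 - <<'E'
from h import *
go(.6475,.1022,-5.1)
E
```

```text
t36.25 pos [ 0.5182 -0.3213  0.2453] psi -5.0 tilt 0.09 turn z 0.1 shift now [  92.2 -433.2]  shift after turn 91.2 -433.4 mm
```

Request:
servo_tool(moves=[[[10,-48,0,0,0,0,50],[10,-48,0,0,0,0,50],[10,-48,0,0,0,0,50],[10,-48,0,0,0,0,50],[10,-48,0,0,0,0,50],[10,-48,0,0,0,0,50],[10,-48,0,0,0,0,50],[10,-48,0,0,0,0,50],[10,-49,0,0,0,0,50],[0,0,0,0,0,0,50]]])

```text
time: 37.5
tool_pos: [0.6451, 0.1049, 0.2424]
tool_rot: [-0.0, 0.999, -0.041, -0.003]
contact_force: [0.2, -0.9, -2.2]
gripper_width: 0.662
grasp_force: 65.3
```

Request:
servo_tool(moves=[[[0,0,20,0,0,0,50],[0,0,40,0,0,0,50],[0,0,40,0,0,0,50],[0,0,20,0,0,0,50],[0,0,8,0,0,0,50],[0,0,0,0,0,0,50],[0,0,0,0,0,0,50]]])

```text
time: 38.38
tool_pos: [0.6476, 0.1018, 0.1202]
tool_rot: [-0.0, 0.999, -0.044, 0.002]
contact_force: [0.1, -0.7, -1.4]
gripper_width: 0.661
grasp_force: 65.3
```

```bash
python3 - <<'E'
from h import *
go(.6475,.1022,-5.1)
E
```

```text
t38.38 pos [0.6476 0.1018 0.1202] psi -5.0 tilt 0.20 turn z 0.1 shift now [-0.1 -0.4]  shift after turn -0.1 -0.4 mm
```

Go down 20 mm to .100.

Request:
servo_tool(moves=[[[0,0,10,0,0,0,50],[0,0,5,0,0,0,50],[0,0,3,0,0,0,50],[0,0,1,0,0,0,50],[0,0,1,0,0,0,50],[0,0,0,0,0,0,50],[0,0,0,0,0,0,50]]])

```text
time: 39.25
tool_pos: [0.6467, 0.1019, 0.1]
tool_rot: [0.0, 0.999, -0.044, 0.0]
contact_force: [-3.2, 0.2, 6.3]
gripper_width: 0.661
grasp_force: 66.3
```

Request:
servo_tool(moves=[[[0,0,0,0,0,0,85],[0,0,0,0,0,0,85],[0,0,0,0,0,0,85],[0,0,-30,0,0,0,85],[0,0,-50,0,0,0,85],[0,0,-50,0,0,-9.6,85],[0,0,-20,0,0,0,85]]])

```text
time: 40.12
tool_pos: [0.6479, 0.1019, 0.2525]
tool_rot: [-0.0, 0.999, 0.039, 0.003]
contact_force: [-0.0, -0.1, -0.2]
gripper_width: 0.998
grasp_force: 0.0
```

Request:
servo_tool(moves=[[[-8,46,0,0,0,0,85],[-8,46,0,0,0,0,85],[-8,46,0,0,0,0,85],[-8,46,0,0,0,0,85],[-8,46,0,0,0,0,85],[-8,45,0,0,0,0,85],[-8,45,0,0,0,0,85],[-8,45,0,0,0,0,85],[-7,45,0,0,0,0,85],[0,0,0,0,0,0,85],[0,0,0,0,0,0,85]]])

```text
time: 41.5
tool_pos: [0.6079, -0.312, 0.2466]
tool_rot: [-0.001, 0.999, 0.039, -0.001]
contact_force: [-0.4, 0.2, 0.3]
gripper_width: 0.997
grasp_force: 0.0
```

```bash
python3 - <<'E'
from h import *
go(.6104,-.3125,4.6)
E
```

```text
t41.50 pos [ 0.6079 -0.312   0.2466] psi 4.5 tilt 0.14 turn z -0.1 shift now [2.4 0.7]  shift after turn 2.4 0.7 mm
```

Request:
servo_tool(moves=[[[1,0.7,40,0,0,0,85],[0,0,40,0,0,0,85],[0,0,40,0,0,0,85],[0,0,25,0,0,0,85],[0,0,10,0,0,0,85],[0,0,0,0,0,0,48],[0,0,0,0,0,0,48],[0,0,0,0,0,0,48],[0,0,0,0,0,0,48],[0,0,0,0,0,0,48]]])

```text
time: 42.75
tool_pos: [0.6104, -0.3136, 0.0951]
tool_rot: [0.001, 0.999, 0.04, 0.001]
contact_force: [0.8, 2.8, 6.2]
gripper_width: 0.64
grasp_force: 64.1
```

Request:
servo_tool(moves=[[[0,0,-20,0,0,0,48],[0,0,-40,0,0,0,48],[0,0,-50,0,0,0,48],[0,0,-50,0,0,9.6,48],[0,0,0,0,0,0,48],[0,0,0,0,0,0,48]]])

```text
time: 43.5
tool_pos: [0.6086, -0.3129, 0.2518]
tool_rot: [-0.0, 0.999, -0.043, -0.001]
contact_force: [-0.7, -0.1, -4.2]
gripper_width: 0.645
grasp_force: 64.0
```

```bash
python3 - <<'E'
from h import *
go(.635,-.0365,-5.1)
E
```

```text
t43.50 pos [ 0.6086 -0.3129  0.2518] psi -5.0 tilt 0.12 turn z 0.1 shift now [   2.4 -277.6]  shift after turn 1.7 -277.6 mm
```

Request:
servo_tool(moves=[[[0,-46,0,0,0,0,48],[0,-46,0,0,0,0,48],[0,-46,0,0,0,0,48],[0,-46,0,0,0,0,48],[0,-46,0,0,0,0,48],[0,-48,0,0,0,0,48],[0,0,0,0,0,0,48],[0,0,20,0,0,0,48],[0,0,40,0,0,0,48],[0,0,40,0,0,0,48],[0,0,20,0,0,0,48],[0,0,5,0,0,0,48]]])

```text
time: 45.0
tool_pos: [0.6321, -0.0369, 0.1252]
tool_rot: [-0.0, 0.999, -0.044, -0.002]
contact_force: [0.4, 0.3, -2.6]
gripper_width: 0.636
grasp_force: 64.8
```

Request:
servo_tool(moves=[[[0,0,0,0,0,0,48],[0,0,0,0,0,0,48]]])

```text
time: 45.25
tool_pos: [0.635, -0.0365, 0.1304]
tool_rot: [0.0, 0.999, -0.044, 0.002]
contact_force: [0.8, 0.1, -2.2]
gripper_width: 0.641
grasp_force: 64.8
```

```bash
python3 - <<'E'
from h import *
go(.635,-.0365,-5.1)
E
```

```text
t45.25 pos [ 0.635  -0.0365  0.1304] psi -5.0 tilt 0.21 turn z 0.1 shift now [ 0. -0.]  shift after turn 0.0 -0.0 mm
```

Request:
servo_tool(moves=[[[0,0,10,0,0,0,48],[0,0,6,0,0,0,48],[0,0,3,0,0,0,48],[0,0,1,0,0,0,48],[0,0,0,0,0,0,48],[0,0,0,0,0,0,48]]])

```text
time: 46.0
tool_pos: [0.6339, -0.0363, 0.1084]
tool_rot: [0.0, 0.999, -0.044, 0.0]
contact_force: [-0.9, 0.1, -2.2]
gripper_width: 0.639
grasp_force: 64.8
```

Request:
servo_tool(moves=[[[0,0,1,0,0,0,48],[0,0,0.8,0,0,0,48],[0,0,0,0,0,0,48],[0,0,0,0,0,0,48]]])

```text
time: 46.5
tool_pos: [0.634, -0.0362, 0.1071]
tool_rot: [0.0, 0.999, -0.044, 0.0]
contact_force: [-2.2, 0.1, 3.5]
gripper_width: 0.64
grasp_force: 65.2
```

Request:
servo_tool(moves=[[[0,0,0,0,0,0,85],[0,0,0,0,0,0,85],[0,0,0,0,0,0,85],[0,0,-30,0,0,0,85],[0,0,-50,0,0,0,85],[0,0,-50,0,0,-9.6,85],[0,0,-10,0,0,0,85]]])

```text
time: 47.38
tool_pos: [0.6358, -0.0366, 0.2519]
tool_rot: [0.001, 0.999, 0.04, 0.004]
contact_force: [-0.1, 0.3, 0.5]
gripper_width: 0.999
grasp_force: 0.0
```

Request:
servo_tool(moves=[[[-34,39,0,0,0,0,85],[-34,39,0,0,0,0,85],[-34,39,0,0,0,0,85],[-34,39,0,0,0,0,85],[-34,39,0,0,0,0,85],[-34,39,0,0,0,0,85],[-33,38,0,0,0,0,85],[0,0,0,0,0,0,85],[0,0,0,0,0,0,85]]])

```text
time: 48.5
tool_pos: [0.419, -0.3258, 0.2453]
tool_rot: [-0.001, 0.999, 0.039, -0.0]
contact_force: [-0.4, -0.1, -0.2]
gripper_width: 0.996
grasp_force: 0.0
```

```bash
python3 - <<'E'
from h import *
go(.4205,-.326,4.6)
E
```

```text
t48.50 pos [ 0.419  -0.3258  0.2453] psi 4.5 tilt 0.10 turn z -0.1 shift now [1.4 0.3]  shift after turn 1.4 0.3 mm
```

Down to about .075 (170 mm).

Request:
servo_tool(moves=[[[0.5,0.3,40,0,0,0,85],[0,0,45,0,0,0,85],[0,0,45,0,0,0,85],[0,0,30,0,0,0,85],[0,0,10,0,0,0,85],[0,0,0,0,0,0,50],[0,0,0,0,0,0,50],[0,0,0,0,0,0,50],[0,0,0,0,0,0,50],[0,0,0,0,0,0,50]]])

```text
time: 49.75
tool_pos: [0.4206, -0.3272, 0.0779]
tool_rot: [0.001, 0.999, 0.04, 0.001]
contact_force: [0.7, 1.5, 6.0]
gripper_width: 0.687
grasp_force: 65.2
```

Request:
servo_tool(moves=[[[0,0,-20,0,0,0,50],[0,0,-40,0,0,0,50],[0,0,-50,0,0,0,50],[0,0,-50,0,0,9.6,50],[0,0,0,0,0,0,50],[0,0,0,0,0,0,50]]])

```text
time: 50.5
tool_pos: [0.4189, -0.326, 0.2346]
tool_rot: [-0.001, 0.999, -0.043, -0.001]
contact_force: [0.1, -0.2, -3.0]
gripper_width: 0.687
grasp_force: 65.2
```

```bash
python3 - <<'E'
from h import *
go(.5485,.0417,-5.1)
E
```

```text
t50.50 pos [ 0.4189 -0.326   0.2346] psi -5.0 tilt 0.15 turn z 0.1 shift now [  97.2 -377.6]  shift after turn 96.4 -377.8 mm
```

Placement height is .0779 + .012 = .090.

Request:
servo_tool(moves=[[[12,-47,0,0,0,0,50],[12,-47,0,0,0,0,50],[12,-47,0,0,0,0,50],[12,-47,0,0,0,0,50],[12,-47,0,0,0,0,50],[12,-47,0,0,0,0,50],[12,-47,0,0,0,0,50],[11,-49,0,0,0,0,50],[0,0,0,0,0,0,50],[0,0,0,0,0,0,50]]])

```text
time: 51.75
tool_pos: [0.5461, 0.0415, 0.2336]
tool_rot: [0.0, 0.999, -0.043, -0.002]
contact_force: [0.2, 0.3, -2.9]
gripper_width: 0.688
grasp_force: 66.0
```

Request:
servo_tool(moves=[[[0,0,20,0,0,0,50],[0,0,40,0,0,0,50],[0,0,40,0,0,0,50],[0,0,20,0,0,0,50],[0,0,10,0,0,0,50],[0,0,5,0,0,0,50],[0,0,0,0,0,0,50],[0,0,0,0,0,0,50]]])

```text
time: 52.75
tool_pos: [0.5483, 0.0417, 0.1027]
tool_rot: [0.0, 0.999, -0.044, 0.001]
contact_force: [0.0, -0.5, -2.7]
gripper_width: 0.686
grasp_force: 66.0
```

```bash
python3 - <<'E'
from h import *
go(.5485,.0417,-5.1)
E
```

```text
t52.75 pos [0.5483 0.0417 0.1027] psi -5.0 tilt 0.14 turn z 0.1 shift now [ 0.2 -0. ]  shift after turn 0.2 -0.0 mm
```

Request:
servo_tool(moves=[[[0,0,5,0,0,0,50],[0,0,4,0,0,0,50],[0,0,2,0,0,0,50],[0,0,1,0,0,0,50],[0,0,0,0,0,0,50],[0,0,0,0,0,0,50]]])

```text
time: 53.5
tool_pos: [0.5475, 0.0418, 0.09]
tool_rot: [-0.0, 0.999, -0.044, 0.0]
contact_force: [-3.9, 1.0, 4.8]
gripper_width: 0.688
grasp_force: 66.6
```

Touching, so I'll release, retreat to the mat side and check.

Request:
servo_tool(moves=[[[0,0,0,0,0,0,85],[0,0,0,0,0,0,85],[0,0,0,0,0,0,85],[0,0,-30,0,0,0,85],[0,0,-50,0,0,0,85],[0,0,-50,0,0,0,85],[0,0,-30,0,0,0,85],[0,50,0,0,0,0,85],[0,50,0,0,0,0,85],[0,50,0,0,0,0,85],[0,50,0,0,0,0,85],[0,50,0,0,0,0,85]]])

```text
time: 55.0
tool_pos: [0.5252, -0.209, 0.2493]
tool_rot: [0.0, 0.999, -0.044, 0.0]
contact_force: [0.8, -0.5, -0.1]
gripper_width: 0.995
grasp_force: 0.0
```

Request:
servo_tool(moves=[[[0,50,0,0,0,0,85],[0,50,0,0,0,0,85],[0,0,0,0,0,0,85],[0,0,0,0,0,0,85]]])

```text
time: 55.5
tool_pos: [0.5167, -0.3066, 0.2489]
tool_rot: [-0.0, 0.999, -0.044, -0.0]
contact_force: [0.0, 1.2, -0.3]
gripper_width: 0.99
grasp_force: 0.0
```

```bash
python3 - <<'E'
from h import *
from plant import manip
t=manip.grab_frame("top")["image"]
cv2.imwrite("pics/c4.png",cv2.resize(t[105:255,110:370],None,fx=3,fy=3,interpolation=cv2.INTER_CUBIC))
E
```

```text
(no output)
```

View pics/c4.png

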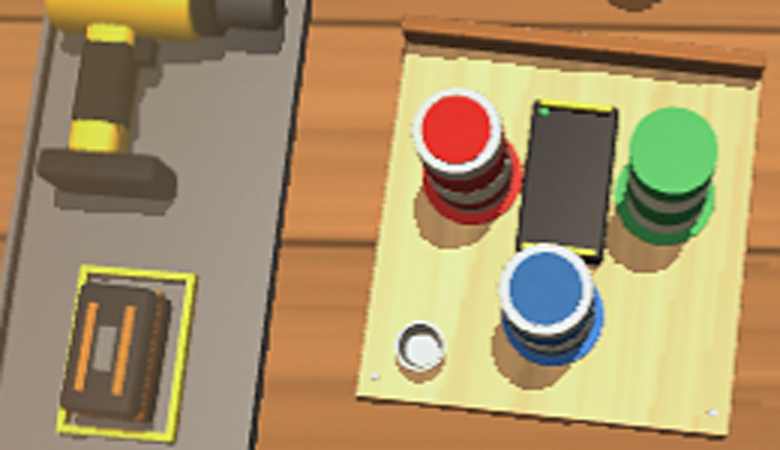

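The lids are back at red (458,132), blue (546,288) and green (674,151), within about 1 px (2 mm) of where they started on their coasters. The battery lies flat inside the yellow walls, so I'm handing in.

```bash
python3 -c "
from plant import manip
print(manip.job_done())"
```

```text
the job is handed in; nothing more can be done
None
```

The job is handed in at about 56 s of the 144 s; no verdict came back. In the last picture all three containers stand on their own coasters (within about 2 mm of where they started), the battery lies flat in the case pocket, and the gripper is clear of everything.

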